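# Switch the ball feeder to the other tray

## Task

At the kit-packing feeder, press down the raised thumb tab of the seesaw gate so that the gate rocks over its pivot and rests on its other stop, and only then push the shutter's upright tab fully across to the right, so that all three wooden balls roll down the other chute into its tray. Work by touch alone: do not pick up or touch the balls, and leave the things around the feeder where they are.

Things in the scene. Friction and masses are not known exactly. Their poses are not given: they have to be found in the camera images.
- feeder: Kit-packing ball feeder, fixed, 370 mm deep, 770 wide, 255 high. Origin on the table below the gate's pivot pin; +x leads from the gate back along the infeed channel, away from the robot (within 20 degrees), +y left, z up. An aluminium infeed channel slopes down along x to a seesaw gate (a trough along y), from whose ends chutes lead to two trays. Nothing at x below 70 mm is higher than 195 mm.
- pivot (a point): Middle of the gate's pivot pin, 105 mm above the table over the feeder's origin. The pin lies along the feeder's x.
- gate (a joint): Angle of the seesaw gate about its pin, rad. Negative: its left (+y) end is down, balls roll to the left chute. Positive: right (-y) end down, balls roll right. Top-heavy: it rests only at its stops, -0.30 or +0.30 (either at the start), and falls over by itself past the middle. Pressing the raised tab down takes under 1 N until it meets the solid stop.
- left_tab (a point): Centre of the top of the gate's left thumb tab, a flat tab with a rubber pad sticking out towards the robot: 42 mm (x) by 60 mm (y), 4 thick. On the gate it lies 44 mm in front (-x), 75 mm left and 53 mm above the pin. Height about 178 mm raised, 133 mm down; on the way it swings about 31 mm outwards (+y). Free space below and before it. A guard 80 mm long between the tabs stands 28 mm above them.
- right_tab (a point): Centre of the top of the gate's right thumb tab, alike, but 75 mm right (-y) of the pin; going down it swings outwards to -y.
- shutter (a joint): Travel of the feed shutter across the infeed channel, m: 0 = shut (its blade holds the balls back), 0.062 = fully open, at a solid stop. It slides towards the feeder's -y (right) and stays where it is left; it takes about 2 N.
- shutter_tab (a point): Middle of the outer (+y) face of the shutter's black upright push tab, 36 mm wide (x), 8 thick (y), 42 high (z), on the left end of the shutter's steel cross bar. Shut: at x = 90, y = 109 mm, height 232 mm in the feeder's frame; the tab spans heights 211 to 253 mm, the bar below it 203 to 211 mm. Free space to the left of the tab. Fully open: y = 47 mm.
- left_tray (a point): Centre of the inner floor of the left catch tray (part of the feeder, at its +y end): inside 132 by 122 mm, floor 5 mm above the table, walls 38 to 80 mm high.
- right_tray (a point): The same of the right catch tray, at the feeder's -y end.
- ball1: A plain wooden craft ball, 35 mm in diameter, about 16 g; one of three alike waiting in a row in the infeed channel behind the shutter, at the start the lowest one, resting against the shutter blade. Origin: its centre. Rolls freely.
- ball2: A plain wooden craft ball, 35 mm in diameter, about 16 g; one of three alike waiting in a row in the infeed channel behind the shutter, at the start the middle one. Origin: its centre. Rolls freely.
- ball3: A plain wooden craft ball, 35 mm in diameter, about 16 g; one of three alike waiting in a row in the infeed channel behind the shutter, at the start the uppermost one. Origin: its centre. Rolls freely.
- cone: A brown pine cone standing upright, 64 mm wide, 90 mm high, in front of the feeder. Loose; not part of the job. Origin: centre of its underside.
- hoop: A pale wooden hoop lying flat, 100 mm across, 30 mm high, in front of the left chute. Loose; not part of the job. Origin: centre of its underside.
- bangle: A dark wooden bangle lying flat, 72 mm across, 16 mm high, behind the left chute. Loose; not part of the job. Origin: centre of its underside.
- jar: An amber glass jar, 62 mm wide, 85 mm high, behind the right chute. Loose; not part of the job. Origin: centre of its underside.
- pot: A small open terracotta pot, 72 mm wide, 70 mm high, behind the left chute. Loose; not part of the job. Origin: centre of its underside.
- twig: A crooked dark twig lying on the table, 160 mm long, 12 mm thick, in front of the right chute. Loose; not part of the job. Origin: under its middle.
There are look-alikes about, which are no part of the job. Leave any green or yellow look-alike of the ball1 alone.

How it is judged:
By the outcome, as a careful person would: the job done as asked, in the order asked, and still so for the second after the job is handed in, with the robot touching nothing.
It also fails if it takes over 48 s, if anything falls off the work surface, if the arm or the gripper's body presses on something with over 40 N, if the wrist force passes 120 N, or if a joint passes its speed limit or range.

## Robot

A 7-joint arm with a two-finger parallel gripper is mounted at the origin on the work surface. World frame = base frame: x ahead of the robot, y to its left, z up, the work surface at z = 0. Lengths are in mm, angles in rad, forces in N, time in s.
With the tool pointing down it reaches from about 425 to 925 mm from the base axis. Payload 6.8 kg.
Tool frame: the origin (TCP) lies at the very end of the fingers, on their centre line; the grasp point (between the pads) lies 19 mm behind it (env.grip_depth is the distance from the TCP to the grasp point, in mm); z points along the fingers, y is the line along which they close (so a half turn about z gives the same grasp; the last joint's range is limited). The gripper opens to 85 mm and grips with 20 to 120 N. Pads are 22 mm wide; open, the fingers measure 114 mm over their backs; the gripper's body (76 mm by 85 mm) begins 54 mm behind the grasp point. The pads swing forward as they close: fully open they stand 13 mm farther back than shut.
Start: joints at [-1.345, 0.477, 0.022, 1.555, -0.011, 1.109, -0.083], TCP at [221.151, 637.761, 231.308] pointing down, gripper open.
Joint ranges: [-2.96, 2.96], [-0.34, 2.1], [-1.41, 1.46], [0.24, 2.44], [-1.37, 4.51], [0.17, 1.92], [-2.96, 2.96]. Speed limits (rad/s): [2.39, 2.39, 3.14, 3.14, 3.14, 3.14, 3.14].

## Interface

Orientations are given as [roll, pitch, yaw] about the fixed x, y, z axes, in that order (R = Rz(yaw) Ry(pitch) Rx(roll)).
In Python, from rig import sense, read_camera, job, env gives the robot as it stands. The module is installed in compiled form; this text tells all that it offers.
- The arm moves only by the shell command python3 -m crank 'ROWS' [OPENING] [FORCE]. ROWS is a JSON object of lists of equal length, an entry for each row: "travel": the shift along the tool's x, y, z in m, a list of three; "twist": the turn about the tool's z in degrees. In form: {"travel": [[x, y, z], ...], "twist": [twist, ...]}. A call has 1 to 20 rows; each row shifts and turns the commanded pose from where the row before left it, along the tool's axes as they then stand; what a row does not reach is not made up. A row lasts 1/10 s, in which the tool goes at most 50 mm and 8.59 degrees, less where a joint would pass 70% of its speed; a pose out of reach is approached as far as the arm can. A call with a gripper value outside its range is refused whole. OPENING is the closure in counts, from 0 (fully open) to 255 (shut), set as the call begins (- or left out, the last holds). The fingers move at their own pace and stop on an object; FORCE is the grip in N (left out, the last holds). Time passes only in rows, so rows that do not move let the fingers close. It gives the time, the measured TCP pose, the force, the opening and the grip force at its end, in the units of the state.
- sense(): the state, without advancing time (a new reading comes with each control period).
- read_camera(name): name is "scene" or "top" or "wrist"; returns a dict with "color" (400x640x3 uint8, red, green, blue), "fx", "fy", "cx", "cy" (pixels), "k1" (the pictures are not rectified: a ray, as slopes to the right and down, at radius r is drawn at 1 + k1 r^2 times it, then the intrinsics apply), "R" (3x3) and "t" (3): a world point X has camera coordinates R X + t; the wrist camera has in their place "hand_eye" (4x4, takes a point from camera to tool coordinates, whose origin is the TCP and whose axes are the flange's). Camera axes: x right, y down, z forward; pixel columns grow to the right and rows downward; lengths in mm; the calibration is good to about 2 mm. A picture is of the moment at which its call begins: read the wrist's pose just before it. There is no depth.
- job.hand_in(): hands the job in; it is judged then, once.
The state is a dict: "time_s": time; "q": joint angles; "dq": joint speeds; "joint_efforts": joint torques, N m; "tool_pos": TCP position; "orientation": TCP orientation; "contact_force": force on the tool from outside, world axes, zero at the start; "moment": the same for the moment, N m; "grip_width": finger opening in mm; "grasp_force": force on a finger pad.
Only numpy, scipy, OpenCV 4.12 (cv2) and the standard library are available. Lean on these libraries where they do the work, as an engineer would, in place of code of your own. Each camera call takes 0.05 s, during which the arm holds its last target. There are 200 camera calls.

## Working session

There is one attempt and no reset: what is moved stays moved. The work goes in short steps, Python scripts to look and compute and a shell command to move; the robot and the scene stay as the last step left them, time stands still between calls to the robot, and variables do not carry over. Pictures are saved under pics/ and viewed, at most 10 in all, crops included, and the job is handed in when it is done.

```bash
mkdir -p pics; cat > h.py <<'E'
import numpy as np, cv2, pickle
from scipy.spatial.transform import Rotation as Ro
def snap(n):
    from rig import read_camera, sense
    s=sense(); d=read_camera(n); d['s']=s; pickle.dump(d,open(n+'.pkl','wb')); return d
def load(n): return pickle.load(open(n+'.pkl','rb'))
def ray(d,u,v):
    x,y=(u-d['cx'])/d['fx'],(v-d['cy'])/d['fy']
    rd=np.hypot(x,y); r=rd
    for _ in range(30): r=rd/(1+d['k1']*r*r)
    k=r/rd if rd>0 else 1
    c=np.array([x*k,y*k,1.]); R=np.array(d['R']); t=np.array(d['t']).ravel()
    return -R.T@t, R.T@c
def plane(d,u,v,z):
    o,w=ray(d,u,v); return o+w*(z-o[2])/w[2]
def proj(d,X):
    c=np.array(d['R'])@np.array(X,float)+np.array(d['t']).ravel(); a=c[:2]/c[2]; a=a*(1+d['k1']*(a@a))
    return np.array([a[0]*d['fx']+d['cx'],a[1]*d['fy']+d['cy']])
E
python3 - <<'E'
from h import *
for n in('scene','top'):
    d=snap(n); cv2.imwrite(f'pics/{n}0.png',d['color'][:,:,::-1]); print(n,d['fx'],d['k1'],ray(d,d['cx'],d['cy']))
s=d['s']; print({k:np.round(s[k],3) for k in s})
E
```

```text
scene 397.7790688568031 0.0011006488942732501 (array([1028.86092751,  -73.10991595,  933.8065059 ]), array([-0.48791257,  0.13881052, -0.86178475]))
top 381.4878758228549 -0.07956265390769324 (array([ 488.20741012,   43.84029895, 1281.04896206]), array([ 0.06784068, -0.00909151, -0.99765474]))
{'time_s': np.float64(0.05), 'q': array([-1.345,  0.478,  0.022,  1.556, -0.012,  1.109, -0.083]), 'dq': array([ 0.002, -0.001, -0.001, -0.002, -0.   ,  0.001,  0.   ]), 'joint_efforts': array([ 5.0000e-03, -5.9831e+01,  1.6150e+00, -2.8225e+01,  1.3000e-02,
        5.0000e-03,  0.0000e+00]), 'tool_pos': array([220.94 , 637.204, 230.347]), 'orientation': array([-3.14 ,  0.   ,  2.808]), 'contact_force': array([ 0.498, -0.387,  0.003]), 'moment': array([0.056, 0.021, 0.013]), 'grasp_force': np.float64(0.0), 'grip_width': np.float64(85.401)}
```

View pics/top0.png

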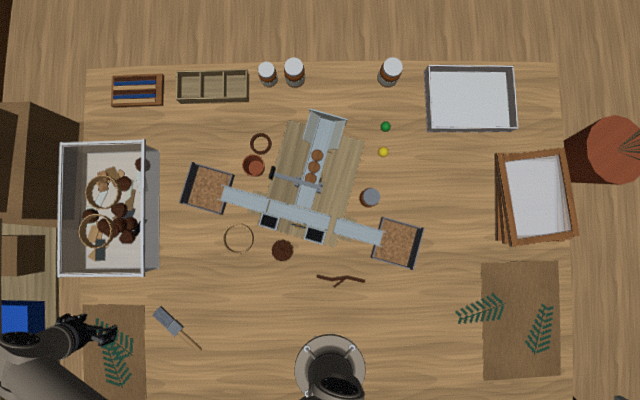

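View pics/scene0.png

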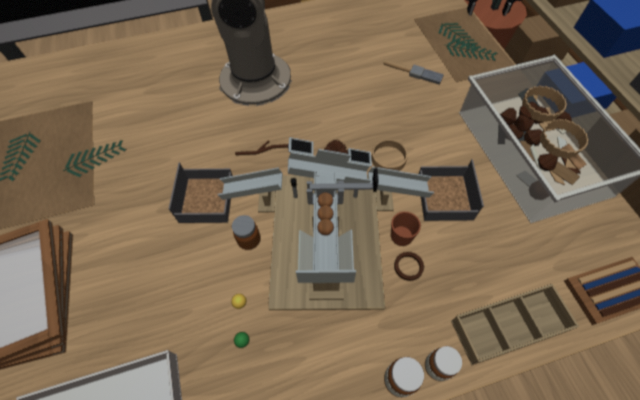

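The top view shows the feeder with tabs at about (270,222) left and (315,235) right, the shutter tab at about (273,172) and the balls at (313,168). The scene view shows the tabs at (359,157) left and (301,146) right, and the shutter tab at (376,180).

Possible look-alikes for the tabs are the shutter tab at top (273,172), the tray rims at (190,180) and (415,247), and a dark knob on the bar's other end at scene (294,187). I'll check with a close crop.

```bash
python3 - <<'E'
from h import *
a=load('top')['color'][150:250,235:345,::-1]; b=load('scene')['color'][130:210,280:390,::-1]
f=lambda i:cv2.resize(i,(int(i.shape[1]*3.6),int(i.shape[0]*3.6)),interpolation=cv2.INTER_CUBIC)
A,B=f(a),f(b); B=cv2.copyMakeBorder(B,0,A.shape[0]-B.shape[0],0,0,cv2.BORDER_CONSTANT)
cv2.imwrite('pics/crop1.png',np.hstack([A,B]))
for n,(r0,r1,c0,c1) in {'top':(150,250,235,345),'scene':(130,210,280,390)}.items():
    g=load(n)['color'][r0:r1,c0:c1].max(2)
    m=(g<45).astype('uint8'); k,l,st,ce=cv2.connectedComponentsWithStats(m)
    for i in range(1,k):
        if st[i,4]>15: print(n,st[i]+[c0,r0,0,0,0],(ce[i]+[c0,r0]).round(1), cv2.minAreaRect(np.argwhere(l==i)[:,::-1].astype('float32')+np.float32([c0,r0])))
E
```

```text
top [269 167   6  12  40] [271.7 172.4] ((271.6697998046875, 172.40565490722656), (3.159292459487915, 11.675647735595703), 15.945395469665527)
top [261 215  16  13 133] [268.5 220.9] ((268.3868103027344, 220.896240234375), (13.59869384765625, 9.752598762512207), 15.945395469665527)
top [306 228  17  14 151] [314.2 234.5] ((314.21697998046875, 234.49057006835938), (14.972299575805664, 9.889959335327148), 15.945395469665527)
scene [292 140  19  12 165] [300.7 145.7] ((300.81085205078125, 145.63514709472656), (18.9058837890625, 8.877545356750488), 9.462322235107422)
scene [352 151  17  11 142] [359.8 156.1] ((359.97601318359375, 156.1320037841797), (17.530773162841797, 8.3181734085083), 10.30484676361084)
scene [373 169   5  22  88] [374.9 179.9] ((375.0, 179.5), (21.0, 4.0), 90.0)
scene [291 179   5   9  33] [293.4 182.5] ((293.0, 183.0), (8.0, 4.0), 90.0)
```

View pics/crop1.png

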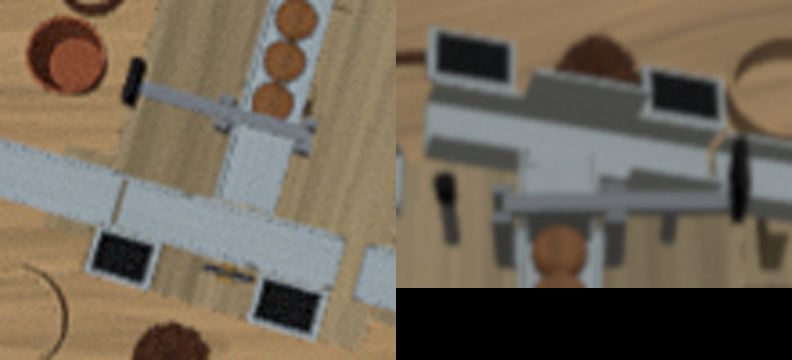

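The crop shows the left tab pad at (268.4,220.9), the right one at (314.2,234.5) and the shutter tab at (271.7,172.4) in the top view. The left gate end appears to meet the left chute, and the right tab looks bigger, so raised. I'll triangulate to confirm.

```bash
python3 - <<'E'
from h import *
T,S=load('top'),load('scene')
def tri(p,q):
    o1,a=ray(T,*p);o2,b=ray(S,*q)
    k=np.linalg.lstsq(np.c_[a,-b],o2-o1,rcond=None)[0]; P,Q=o1+k[0]*a,o2+k[1]*b
    return (P+Q)/2,np.linalg.norm(P-Q)
L,R=tri((268.4,220.9),(359.9,156.1)),tri((314.2,234.5),(300.75,145.7)); print(L,R)
# right raised hyp: angle -0.3: left down
yt=(-15.945395); 
for g in(-.3,.3):
    # gate rot: positive => right down: rotation about feeder x by +g raises +y
    c,s=np.cos(g),np.sin(g); pt=lambda y,z:(y*c-z*s,105+y*s+z*c)
    l,r=pt(75,53),pt(-75,53); print(g,l,r)
    PL,PR=plane(T,268.4,220.9,l[1]),plane(T,314.2,234.5,r[1]); QL,QR=plane(S,359.9,156.1,l[1]),plane(S,300.75,145.7,r[1])
    ML,MR=(PL+QL)/2,(PR+QR)/2
    v=(ML-MR)[:2]; yaw=np.arctan2(-v[0],v[1]); print('err',PL-QL,PR-QR,'sep',np.hypot(*v),l[0]-r[0],'yaw',yaw)
    c,s=np.cos(yaw),np.sin(yaw);Rz=np.array([[c,-s],[s,c]])
    o=((ML+MR)[:2]-Rz@np.array([-88,l[0]+r[0]]))/2; print('origin',o)
    f=lambda x,y,z:np.r_[o+Rz@[x,y],z]
    for X in[(90,105,232),(90,105,253)]: print('shutter',f(*X),proj(T,f(*X)),proj(S,f(*X)))
    print('tray dir', proj(T,f(-44,0,105)))
E
```

```text
(array([494.04409369, 178.39984102, 133.09892227]), np.float64(0.058857467323324066)) (array([452.44187222,  41.07125901, 177.8837551 ]), np.float64(1.0668971242843046))
-0.3 (np.float64(87.31280763747145), np.float64(133.46881842405665)) (np.float64(-55.987665731369454), np.float64(177.79684942325758))
err [-2.34744710e-01  1.30372099e-01  1.13686838e-13] [0.28503228 1.03044111 0.        ] sep 143.45507556602246 143.3004733688409 yaw -0.29539378895829155
origin [510.8213487   81.90558009]
shutter [627.49047432 156.15728126 232.        ] [271.8425807  172.37955806] [374.8673619  179.93640074]
shutter [627.49047432 156.15728126 253.        ] [271.00734951 171.37398657] [375.89914535 174.37774798]
tray dir [296.76932109 228.74355552]
0.3 (np.float64(55.987665731369454), np.float64(177.79684942325758)) (np.float64(-87.31280763747145), np.float64(133.46881842405665))
err [-30.06881047   8.85550205   0.        ] [ 3.26606221e+01 -5.72495518e+00  1.13686838e-13] sep 144.77907870519996 143.3004733688409 yaw -0.5370866844596744
origin [517.64056128  97.5081525 ]
shutter [648.69049937 141.67730151 232.        ] [276.99893341 164.70431238] [371.98151179 189.97288422]
shutter [648.69049937 141.67730151 253.        ] [276.26911061 163.54567909] [372.96401674 184.55513546]
tray dir [288.49077504 225.25665873]
```

Both views agree within 1 mm: the gate is at -0.30 (left end down) and the **right tab is raised**, at world (452, 41, 178). The feeder origin is (510.8, 81.9) with yaw -0.295. The shutter tab projection also matches. Next I shut the fingers, align with the feeder (tool y = feeder +y, tool x = feeder -x) and go above the right tab.

```bash
cat >> h.py <<'E'
O=np.array([510.82,81.91]); YAW=-0.2954
def st():
    from rig import sense
    s=sense(); c,n=np.cos(YAW),np.sin(YAW); p=np.array(s['tool_pos']); d=p[:2]-O
    print('t',round(float(s['time_s']),2),'feeder xyz',np.round([c*d[0]+n*d[1],-n*d[0]+c*d[1],p[2]],1),'rpy',np.round(s['orientation'],3),'F',np.round(s['contact_force'],1),'w',round(float(s['grip_width']),1))
E
python3 -m crank '{"travel":[[0,0,-0.03],[-0.035,-0.025,0],[-0.035,-0.025,0],[-0.035,-0.025,0],[-0.035,-0.025,0],[-0.035,-0.025,0],[-0.035,-0.025,0],[-0.035,-0.025,0],[-0.035,-0.025,0],[-0.0145,-0.038,0],[-0.0145,-0.038,0],[-0.0145,-0.038,0],[-0.0145,-0.038,0],[-0.0145,-0.038,0],[-0.0145,-0.038,0],[-0.0145,-0.038,0],[-0.0145,-0.038,0],[0,0,0],[0,0,0]],"twist":[-2.2,0,0,0,0,0,0,0,0,0,0,0,0,0,0,0,0,0,0]}' 255 20; python3 -c "from h import *;st()"
```

```text
time_s: 2.0
tool_pos: [453.0, 39.7, 261.2]
orientation: [3.141, -0.0, 2.844]
contact_force: [-0.5, 0.0, 0.1]
grip_width: -0.2
grasp_force: 0.0
t 2.0 feeder xyz [-43.  -57.2 261.2] rpy [ 3.141 -0.     2.844] F [-0.5  0.   0.1] w -0.2
```

```bash
python3 -m crank '{"travel":[[0.001,-0.007,0.03],[0,0,0.03],[0,0,0.01],[0,0,0.007],[0,-0.004,0.005],[0,-0.004,0.005],[0,-0.004,0.005],[0,-0.004,0.005],[0,-0.004,0.005],[0,-0.004,0.005],[0,-0.004,0.005],[0,0,0]],"twist":[0,0,0,0,0,0,0,0,0,0,0,0]}'; python3 -c "from h import *;st()"
```

```text
time_s: 3.2
tool_pos: [441.4, 6.4, 148.6]
orientation: [-3.141, -0.001, 2.845]
contact_force: [-0.3, 0.8, 0.0]
grip_width: -0.1
grasp_force: 0.0
t 3.2 feeder xyz [-44.5 -92.5 148.6] rpy [-3.141e+00 -1.000e-03  2.845e+00] F [-0.3  0.8  0. ] w -0.1
```

```bash
python3 -m crank '{"travel":[[0,0,-0.03],[0,0,-0.04],[0,0,-0.045],[0.03,0.03,-0.01],[0.03,0.04,0],[0.03,0.04,0],[0,0.04,0],[0,0.04,0],[0,0.04,0],[0,0.04,0],[0,0.04,0]],"twist":[0,0,0,0,0,0,0,0,0,0,0]}'; python3 - <<'E'
from h import *
st()
T=snap('top');S=snap('scene')
cv2.imwrite('pics/a.png',np.hstack([cv2.resize(d['color'][r:r+80,c:c+110,::-1],(396,288),interpolation=cv2.INTER_CUBIC) for d,r,c in((T,160,235),(S,125,285))]))
E
```

```text
time_s: 4.3
tool_pos: [446.5, 331.6, 274.3]
orientation: [3.141, -0.0, 2.846]
contact_force: [0.7, 0.4, 1.1]
grip_width: 0.4
grasp_force: 0.0
t 4.3 feeder xyz [-134.2  220.2  274.3] rpy [ 3.141 -0.     2.846] F [0.7 0.4 1.1] w 0.4
```

View pics/a.png

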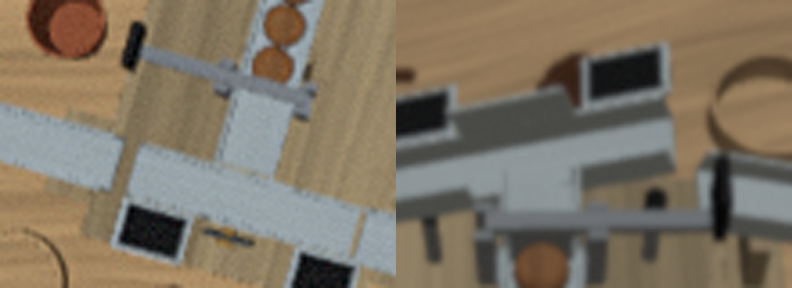

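The gate now rests on its right stop: the left tab is raised (crop (150,230)), a gap has opened at the left chute, and the right end meets the right chute. The balls are still held and the shutter is shut. Next I go left of the shutter tab.

```bash
python3 -m crank '{"travel":[[-0.037,-0.005,0],[-0.037,-0.01,0],[-0.037,-0.01,0],[-0.037,-0.01,0],[-0.037,-0.01,0],[-0.039,-0.01,0.01],[0,-0.01,0.02],[0,-0.005,0.02],[0,0,0],[0,0,0]],"twist":[0,0,0,0,0,0,0,0,0,0]}'; python3 -c "from h import *;st()"
```

```text
time_s: 5.4
tool_pos: [640.0, 197.8, 224.6]
orientation: [-3.142, -0.001, 2.846]
contact_force: [0.0, 0.1, 0.7]
grip_width: 0.1
grasp_force: 0.0
t 5.4 feeder xyz [ 89.8 148.5 224.6] rpy [-3.142e+00 -1.000e-03  2.846e+00] F [0.  0.1 0.7] w 0.1
```

```bash
python3 -m crank '{"travel":[[0,-0.006,0],[0,-0.006,0],[0,-0.006,0],[0,-0.005,0],[0,-0.005,0],[0,-0.005,0],[0,-0.005,0],[0,-0.005,0],[0,-0.005,0],[0,-0.005,0],[0,-0.005,0],[0,-0.005,0],[0,-0.005,0],[0,-0.005,0],[0,-0.005,0],[0,0,0]],"twist":[0,0,0,0,0,0,0,0,0,0,0,0,0,0,0,0]}'; python3 - <<'E'
from h import *
st(); S=snap('scene')
c,s=np.cos(YAW),np.sin(YAW)
f=lambda y:np.r_[O+np.array([[c,-s],[s,c]])@[90,y-4],232]
g=S['color'][150:210,310:390].max(2); 
for y in (109,70,60,47): print(y,proj(S,f(y)))
cv2.imwrite('pics/b.png',cv2.resize(S['color'][125:265,200:400,::-1],(800,560),interpolation=cv2.INTER_CUBIC))
E
```

```text
time_s: 7.0
tool_pos: [617.1, 121.7, 224.2]
orientation: [-3.141, -0.0, 2.845]
contact_force: [0.2, 0.4, 0.5]
grip_width: -0.2
grasp_force: 0.0
t 7.0 feeder xyz [ 90.1  69.1 224.2] rpy [-3.141 -0.     2.845] F [0.2 0.4 0.5] w -0.2
109 [374.8688642  179.93561029]
70 [356.21973563 180.13295069]
60 [351.44059846 180.18351025]
47 [345.22934676 180.2492131 ]
```

View pics/b.png

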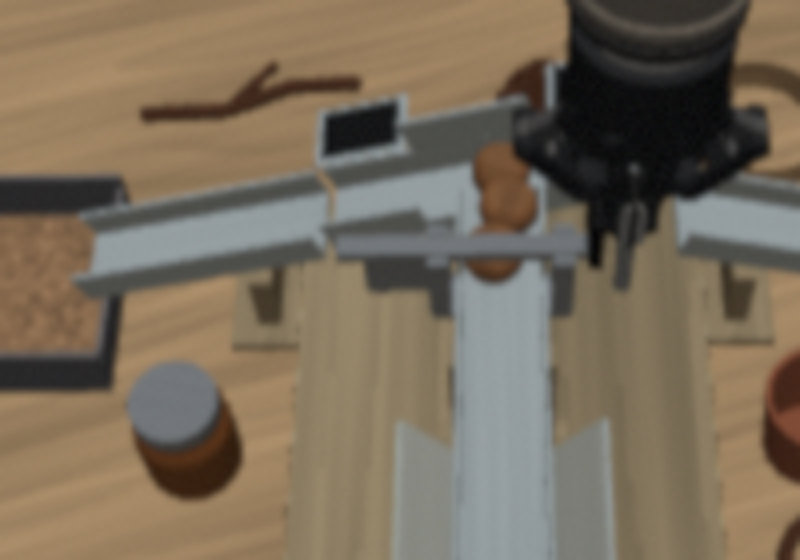

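The shutter tab is at scene (348,185), so y is about 54, and the balls are already rolling onto the gate. I push the last few mm to the stop.

```bash
python3 -m crank '{"travel":[[0,-0.002,0],[0,-0.002,0],[0,-0.002,0],[0,-0.001,0],[0,-0.001,0],[0,0,0]],"twist":[0,0,0,0,0,0]}'; python3 -c "from h import *;st()"
```

```text
time_s: 7.65
tool_pos: [615.0, 115.3, 224.3]
orientation: [-3.141, -0.0, 2.846]
contact_force: [0.2, 1.4, -0.7]
grip_width: 0.2
grasp_force: 0.4
t 7.65 feeder xyz [ 90.   62.2 224.3] rpy [-3.141 -0.     2.846] F [ 0.2  1.4 -0.7] w 0.2
```

```bash
python3 -m crank '{"travel":[[0,-0.001,0],[0,-0.001,0],[0,-0.001,0],[0,0,0]],"twist":[0,0,0,0]}'; python3 -c "from h import *;st()"
```

```text
time_s: 8.05
tool_pos: [614.9, 115.0, 224.4]
orientation: [3.138, 0.001, 2.848]
contact_force: [4.5, 5.7, -3.5]
grip_width: 0.2
grasp_force: 3.6
t 8.05 feeder xyz [ 89.9  62.  224.4] rpy [3.138e+00 1.000e-03 2.848e+00] F [ 4.5  5.7 -3.5] w 0.2
```

The tool has stopped at y = 62 with force building, so the shutter is at its stop. I back off and check.

```bash
python3 -m crank '{"travel":[[0,0.01,0],[0,0.02,0],[0,0.03,-0.01],[0,0.04,-0.03],[0,0.04,-0.03],[0.02,0.04,0],[0.03,0.04,0],[0.03,0.03,0],[0,0,0],[0,0,0],[0,0,0],[0,0,0],[0,0,0],[0,0,0],[0,0,0]],"twist":[0,0,0,0,0,0,0,0,0,0,0,0,0,0,0]}'; python3 - <<'E'
from h import *
st(); S=snap('scene'); T=snap('top')
cv2.imwrite('pics/c.png',np.vstack([cv2.resize(S['color'][125:225,160:400,::-1],(720,300),interpolation=cv2.INTER_CUBIC),cv2.resize(T['color'][150:275,170:440,::-1],(720,300),interpolation=cv2.INTER_CUBIC)]))
E
```

```text
time_s: 9.55
tool_pos: [610.8, 374.5, 294.3]
orientation: [-3.142, 0.0, 2.845]
contact_force: [-0.1, -0.8, -0.5]
grip_width: -0.0
grasp_force: 0.0
t 9.55 feeder xyz [ 10.4 309.  294.3] rpy [-3.142  0.     2.845] F [-0.1 -0.8 -0.5] w -0.0
```

View pics/c.png

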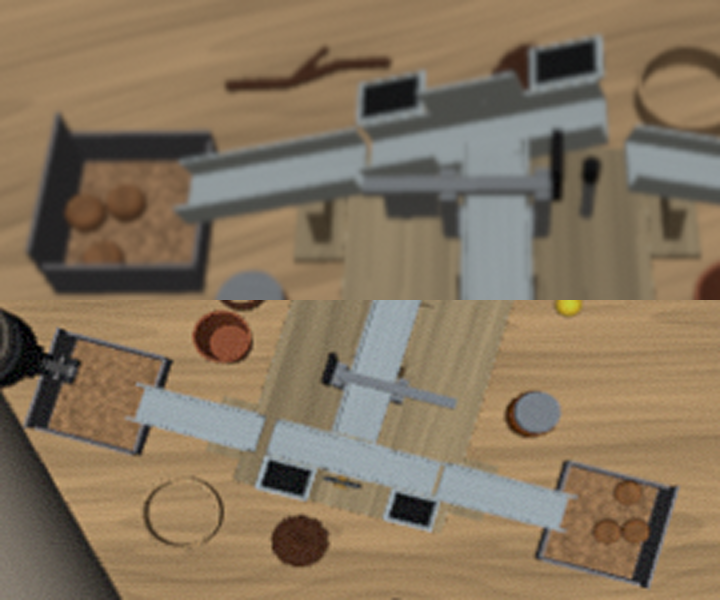

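All three balls are in the right tray (top crop (630,492), (607,530), (636,530)). The shutter tab is at scene (345.6,180), which matches fully open (345.2,180.2), and the gate is on its right stop. I let it settle briefly, then hand in.

```bash
python3 -m crank '{"travel":[[0,0,0],[0,0,0],[0,0,0],[0,0,0],[0,0,0],[0,0,0],[0,0,0],[0,0,0],[0,0,0],[0,0,0]],"twist":[0,0,0,0,0,0,0,0,0,0]}' >/dev/null; python3 -c "from rig import job; print(job.hand_in())"
```

```text
the job is handed in; nothing more can be done
None
```

The job is handed in: the gate was rocked onto its right stop first, then the shutter pushed fully open, and all three balls rolled into the right tray.

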